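# Set out a turning job on the layout board in mounting order

### The arm

A 6-joint arm with a two-finger parallel gripper is mounted at the origin on the work surface. World frame = base frame: x ahead of the robot, y to its left, z up, the work surface at z = 0. Lengths are in m, angles in rad, forces in N, time in s.
With the tool pointing down it reaches from about 0.225 to 0.875 m from the base axis. Payload 3.4 kg.
Tool frame: the origin (TCP) lies midway between the tips of the shut fingers; the grasp point (between the pads) lies 19 mm behind it (manip.grasp_offset is the distance from the TCP to the grasp point, in m); x points along the fingers, y is the direction in which the jaws open and shut, and the axes are right-handed (so a half turn about x gives the same grasp; the last joint's range is limited). The gripper opens to 85 mm and grips with 20 to 120 N. Pads are 22 mm wide; open, the fingers measure 114 mm over their backs; the gripper's body (76 mm by 85 mm) begins 54 mm behind the grasp point. The pads swing forward as they close: fully open they stand 13 mm farther back than shut.
Start: joints at [1.126, 0.276, 1.505, -0, 1.361, -0.121], TCP at [0.183, 0.545, 0.192] pointing down, gripper open.
Joint ranges: [-2.89, 2.89], [-0.75, 2.08], [0.22, 2.7], [-1.18, 4.32], [0.11, 2.71], [-2.7, 2.7]. Speed limits (rad/s): [2.57, 2.57, 3.14, 3.14, 3.14, 3.14].

### API

Orientations are given as a unit quaternion [w, x, y, z].
In Python, from rig import manip gives the robot as it stands.
- The arm moves only by the shell command python3 -m creep 'ROWS' [OPENING] [FORCE]. ROWS is a JSON object of lists of equal length, an entry for each row: "delta_pos": the shift along the tool's x, y, z in cm, a list of three; "dr": the turn, a rotation vector about the tool's x, y, z in rad, a list of three. In form: {"delta_pos": [[dx, dy, dz], ...], "dr": [[rx, ry, rz], ...]}. A call has 1 to 10 rows; each row is the pose to reach, as a shift and turn from the pose commanded when the call began, along the tool's axes at that moment; what a row does not reach only later rows make up. A row lasts 1/10 s, in which the tool goes at most 50 mm and 8.59 degrees, less where a joint would pass 70% of its speed; a pose out of reach is approached as far as the arm can. A call with a gripper value outside its range is refused whole. OPENING is the opening, from -1 (shut) to 1 (fully open), set as the call begins (- or left out, the last holds). The fingers move at their own pace and stop on an object; FORCE is the grip in N (left out, the last holds). Time passes only in rows, so rows that repeat a pose let the fingers close. It gives the time, the measured TCP pose, the force and the opening at its end, in the units of the state.
- manip.get_state(): the state, without advancing time (a new reading comes with each control period).
- manip.get_image(name): name is "scene" or "top"; returns a dict with "pixels" (400x640x3 uint8, blue, green, red), "depth" (400x640 float32, m along the optical axis (not along the pixel's ray), 0 where there is no reading), "intrinsics" (3x3 intrinsics, pixels), "rvec" (rotation vector, rad) and "tvec" (3), from world to camera coordinates, as OpenCV has them. Camera axes: x right, y down, z forward; pixel columns grow to the right and rows downward; lengths in m; the calibration is good to about 2 mm. A picture is of the moment at which its call begins.
- manip.sign_off(): hands the job in, once; it reports no verdict.
The state is a dict: "clock": time; "qpos": joint angles; "qd": joint speeds; "effort": joint torques, N m; "position": TCP position; "ee_rot": TCP orientation; "contact_force": force on the tool from outside, world axes, zero at the start; "moment": the same for the moment, N m; "width": finger opening in m.
Only numpy, scipy, OpenCV 4.12 (cv2) and the standard library are available. Lean on these libraries where they do the work, as an engineer would, in place of code of your own. Each camera call takes 0.05 s, during which the arm holds its last target. There are 200 camera calls.

### The job

Set out the next turning job along the white line of the green board, in the order in which it mounts on the lathe and with equal spacing from centre to centre: chuck, spur drive, walnut disc, live centre, handwheel (chuck and handwheel are already fixed in place at the ends). Stack the padauk disc centred on top of the walnut disc, and stand the brass sleeve on the bench straight in front of the chuck, on the robot's side and square to the board's line, about 30 mm clear of the chuck. Everything stands upright, as it stood at the start.

Things in the scene. Friction and masses are not known exactly. Their poses are not given: they have to be found in the camera images.
- board: Fixed green layout board lying flat on the bench, 100 x 520 mm, 6 mm thick, with a 3 mm wide white line along its middle. Origin: centre of its underside, so the middle of the line is straight above it. Its y axis runs along the white line (roughly to the robot's left), its x axis across it (away from the robot), z up. It may be turned up to 9 degrees.
- chuck: Fixed steel lathe chuck, 90 mm diameter, standing on one end of the board (left or right end, it varies) with four dark jaws on top; 60 mm tall with the jaws. Origin: centre of its underside, on the white line 200 mm from the middle of the board and 6 mm above the bench. Axes parallel to the board's: its -x points to the robot's side.
- handwheel: Fixed aluminium spoked handwheel, 90 mm diameter, lying on the other end of the board, 20 mm tall at the hub, with a small black crank knob near its rim reaching 36 mm up. Origin: centre of its underside, on the white line 200 mm from the middle of the board (400 mm from the chuck's centre) and 6 mm above the bench. Its yaw means nothing.
- spur_drive: Loose spur drive: plain dark steel cylinder 34 mm diameter, 40 mm tall, with a small bright four-toothed crown and centre pin on top (to 48 mm). Stands upright on the bench; origin: centre of its underside, z up. About 0.18 kg. Its place is on the line midway between the chuck and the walnut disc: 100 mm from each, centre to centre.
- walnut_disc: Loose dark brown walnut disc, 56 mm diameter, 30 mm tall, lying flat on the bench. Origin: centre of its underside, z up. About 0.07 kg. Its place is on the line at the middle of the board, midway between chuck and handwheel.
- padauk_disc: Loose red-orange padauk wood disc, 56 mm diameter, 24 mm tall, lying flat on the bench. Origin: centre of its underside, z up. About 0.07 kg. Its place is on top of the walnut disc.
- live_centre: Loose live centre: black cylinder 40 mm diameter, 34 mm tall, with a blue band round it and a bright cone on top pointing up (tip 62 mm above the underside; cone 32 mm wide at its foot). Stands upright on the bench; origin: centre of its underside, z up. About 0.22 kg. Its place is on the line midway between the walnut disc and the handwheel: 100 mm from each, centre to centre.
- brass_sleeve: Loose brass sleeve: upright tube 34 mm outer diameter, 20 mm bore, 32 mm tall, standing on the bench. Origin: centre of its underside, z up. About 0.11 kg. Its place is on the bare bench in front of the chuck: on a line through the chuck's centre square to the white line, on the robot's side, its centre about 92 mm from the chuck's centre (30 mm gap; it then stands 25 mm off the board's edge).
Things that resemble listed ones, but are neither listed nor needed, are in the scene too. Leave any purple look-alike of the live_centre alone.

How it is judged:
At the end, for the whole second after the job is handed in: Walnut at mid-board (15 mm), padauk on it (10 mm); spur drive and live centre on the line (15 mm), 85-115 mm from chuck and handwheel, inboard; sleeve on the bench before the chuck: 76-112 mm from its centre, 15 mm sideways. All upright (0.12 rad), at rest (horizontal distance between walnut_disc and board below 0.015 m and height (world z) of walnut_disc between 0.003 and 0.01 m and horizontal distance between padauk_disc and walnut_disc below 0.01 m and z of padauk_disc in the frame of walnut_disc between 0.027 and 0.034 m and horizontal distance between spur_drive and chuck between 0.085 and 0.115 m and horizontal distance between each of spur_drive, live_centre and board below 0.116 m and x of spur_drive in the frame of board between -0.015 and 0.015 m and height (world z) of spur_drive between 0.003 and 0.01 m and horizontal distance between live_centre and handwheel between 0.085 and 0.115 m and x of live_centre in the frame of board between -0.015 and 0.015 m and height (world z) of live_centre between 0.003 and 0.01 m and x of brass_sleeve in the frame of chuck between -0.112 and -0.076 m and y of brass_sleeve in the frame of chuck between -0.015 and 0.015 m and height (world z) of brass_sleeve between -0.003 and 0.004 m and angle between each of walnut_disc, padauk_disc, spur_drive, live_centre, brass_sleeve's own z axis and vertical below 0.12 rad and linear speed of each of walnut_disc, padauk_disc, spur_drive, live_centre, brass_sleeve below 0.02 m/s); the robot touches nothing.
It also fails if it takes over 128 s, if anything falls off the work surface, if the arm or the gripper's body presses on something with over 40 N, if the wrist force passes 120 N, or if a joint passes its speed limit or range.

## Working session

There is one attempt and no reset: what is moved stays moved. The work goes in short steps, Python scripts to look and compute and a shell command to move; the robot and the scene stay as the last step left them, time stands still between calls to the robot, and variables do not carry over. Pictures are saved under pics/ and viewed, about 12 in all and at most 16, crops included, and the job is handed in when it is done.

```bash
ls; mkdir -p pics; cat > h.py <<'E'
import numpy as np, cv2
from rig import manip
def grab(n):
    im=manip.get_image(n); R=cv2.Rodrigues(np.array(im['rvec'],float))[0]; t=np.array(im['tvec'],float).ravel(); K=np.array(im['intrinsics'])
    return im['pixels'],im['depth'],K,R,t
def ray(u,v,z,K,R,t):
    d=R.T@np.linalg.inv(K)@[u,v,1]; c=-R.T@t
    return c+d*(z-c[2])/d[2]
def cloud(D,K,R,t):
    v,u=np.mgrid[:D.shape[0],:D.shape[1]]
    P=np.stack([(u-K[0,2])/K[0,0]*D,(v-K[1,2])/K[1,1]*D,D],-1)
    return (P-t)@R
E
python3 - <<'E'
from h import *
for n in ['scene','top']:
    p,D,K,R,t=grab(n); cv2.imwrite(f'pics/{n}0.png',p); print(n,K.tolist(),(-R.T@t).round(3))
s=manip.get_state(); print(s)
print([a for a in dir(manip) if a[0]!='_'],manip.grasp_offset)
E
```

```text
pics
scene [[438.14719714401974, 0.0, 318.47250833997145], [0.0, 438.14719714401974, 206.75365465939984], [0.0, 0.0, 1.0]] [ 1.398 -0.048  0.722]
top [[384.72852184325444, 0.0, 318.041706643936], [0.0, 384.72852184325444, 206.18399944981044], [0.0, 0.0, 1.0]] [0.466 0.013 1.001]
{'clock': 0.1, 'qpos': array([ 1.12599479e+00,  2.76480516e-01,  1.50598421e+00,  1.99872425e-05,
        1.36070789e+00, -1.20994355e-01]), 'qd': array([-8.09748324e-04, -3.32643745e-04, -2.19158649e-03, -2.85597432e-05,
        1.27139367e-03, -1.21099464e-03]), 'effort': array([ 2.49975223e-03, -4.17701375e+01, -2.46405208e+01, -1.13009698e-04,
        5.78083753e-03,  4.01557315e-06]), 'position': array([0.18271843, 0.54464022, 0.19126438]), 'ee_rot': array([ 0.69769637,  0.11345058,  0.6980215 , -0.11451952]), 'contact_force': array([-0.37590791, -0.74389943,  0.12444961]), 'moment': array([ 0.00460684, -0.02609007,  0.00856792]), 'width': 0.08540154232309123}
['MotionError', 'get_image', 'get_state', 'grasp_offset', 'sign_off'] 0.0187
```

View pics/top0.png

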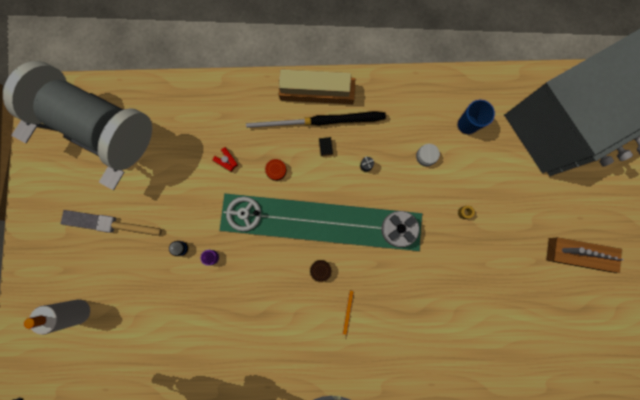

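View pics/scene0.png

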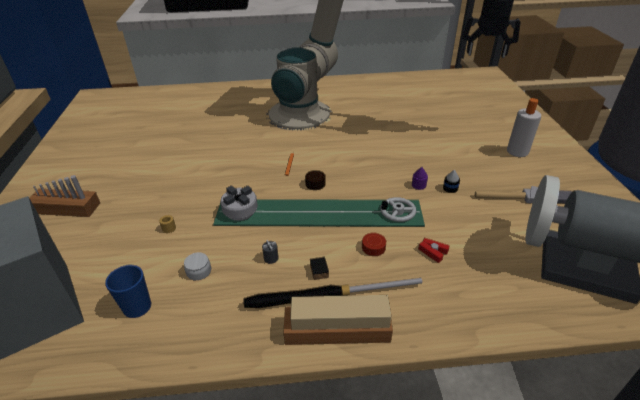

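The top view shows the chuck at (402,229), the handwheel at (242,213), and these candidates:
- **Spur drive:** (368,163). The black block at (326,146) and grey cap at (428,155) don't fit.
- **Live centre:** (178,247), black. The purple one at (210,257) is the decoy.
- **Walnut disc:** (320,270).
- **Padauk disc:** (276,169).
- **Brass sleeve:** (467,212).

I'll confirm these in one enlarged crop and measure.

```bash
python3 - <<'E'
from h import *
top={'spur':(368,163,.040),'live':(178,247,.034),'purple':(210,257,.034),'walnut':(320,270,.030),'padauk':(276,169,.024),'brass':(467,212,.032),'chuck':(402,229,.05),'hw':(242,213,.016)}
sc={'spur':(270,252),'live':(452,181),'purple':(420,178),'walnut':(315,180),'padauk':(374,244),'brass':(167,224),'chuck':(238,205),'hw':(398,209)}
row=[[],[]]
for i,n in enumerate(['top','scene']):
    p,D,K,R,t=grab(n); C=cloud(D,K,R,t)
    for k in top:
        u,v=(top if i==0 else sc)[k][:2]; r=22
        row[i].append(cv2.resize(p[v-r:v+r,u-r:u+r],(198,198),interpolation=cv2.INTER_CUBIC))
        c=C[v-r:v+r,u-r:u+r]; h=top[k][2]
        z0=.006 if k in('chuck','hw') else 0
        m=(np.abs(c[...,2]-(h+z0))<.006).astype(np.uint8)
        nl,l,st,_=cv2.connectedComponentsWithStats(m)
        if nl>1:
            j=1+st[1:,4].argmax(); q=c[l==j]; (cx,cy),rad=cv2.minEnclosingCircle(q[:,:2].astype(np.float32))
            print(n,k,'npix',len(q),'mean',q.mean(0).round(4),'circ',round(cx,4),round(cy,4),'r',round(rad,4))
        else: print(n,k,'none',c[...,2].max())
    # board
    hsv=cv2.cvtColor(p,cv2.COLOR_BGR2HSV); m=cv2.inRange(hsv,(60,80,30),(95,255,255))
    m=cv2.morphologyEx(m,cv2.MORPH_CLOSE,np.ones((31,31)))
    ct=max(cv2.findContours(m,0,2)[0],key=cv2.contourArea)[:,0]
    q=np.array([ray(a,b,.006,K,R,t)[:2] for a,b in ct],np.float32); rr=cv2.minAreaRect(q); print(n,'board',rr)
    b=C[...,2][(np.abs(C[...,2])<.02)]; print('bench z',np.median(b))
g=row[0][:4],row[0][4:6]+row[1][:2]
cv2.imwrite('pics/crop1.png',np.vstack([np.hstack(x) for x in (row[0][:4],row[0][4:6]+row[0][6:],row[1][:4])]))
E
```

```text
top spur npix 124 mean [ 0.6897 -0.1079  0.0404] circ 0.6905 -0.1085 r 0.0171
top live npix 88 mean [0.483  0.3728 0.034 ] circ 0.4837 0.3779 r 0.0205
top purple npix 88 mean [0.4596 0.2939 0.0338] circ 0.4595 0.2976 r 0.0203
top walnut npix 394 mean [0.4206 0.0172 0.0301] circ 0.4207 0.0171 r 0.0277
top padauk npix 356 mean [0.6831 0.1287 0.0237] circ 0.6834 0.1289 r 0.028
top brass npix 106 mean [ 0.5609 -0.3571  0.0317] circ 0.5617 -0.3578 r 0.0174
top chuck npix 534 mean [ 0.5211 -0.1817  0.0524] circ 0.5212 -0.183 r 0.0439
top hw npix 561 mean [0.5687 0.213  0.0206] circ 0.5694 0.2125 r 0.0448
top board ((0.5457207560539246, 0.015573963522911072), (0.514165461063385, 0.09438929706811905), 83.04084777832031)
bench z 3.796338427889457e-05
scene spur npix 124 mean [ 0.6996 -0.1033  0.0405] circ 0.6943 -0.1034 r 0.0168
scene live npix 76 mean [0.4977 0.3769 0.0345] circ 0.4867 0.3809 r 0.0216
scene purple npix 74 mean [0.4729 0.2988 0.0339] circ 0.4635 0.3016 r 0.0205
scene walnut npix 229 mean [0.4277 0.0212 0.0309] circ 0.4241 0.022 r 0.0299
scene padauk npix 367 mean [0.6899 0.1327 0.025 ] circ 0.6869 0.1354 r 0.0297
scene brass npix 115 mean [ 0.5655 -0.353   0.0314] circ 0.565 -0.3537 r 0.0179
scene chuck npix 406 mean [ 0.5335 -0.178   0.0539] circ 0.5247 -0.1795 r 0.0455
scene hw npix 446 mean [0.578  0.2184 0.0215] circ 0.5733 0.2176 r 0.0456
scene board ((0.5510424971580505, 0.01782885193824768), (0.5162562131881714, 0.09438664466142654), 83.22908020019531)
bench z 0.001507921039212713
```

View pics/crop1.png

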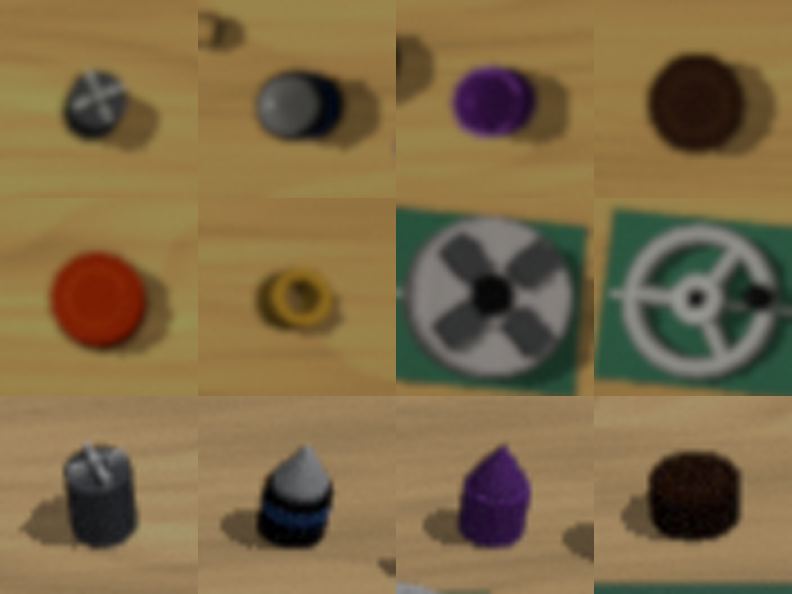

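The crops confirm the choices. The object at (178,247) is a black body with a blue band and bright cone, so it is the live centre and the purple one stays put. The object at (368,163) has the cross crown, so it is the spur drive. Next I'll work out the tool axes and the moves.

```bash
cat > go.py <<'E'
import sys
from h import *
from scipy.spatial.transform import Rotation as Ro
T=dict(spur=(.6924,-.106),live=(.4852,.3794),walnut=(.4224,.0195),padauk=(.685,.132),brass=(.5633,-.3557),
 Pspur=(.5354,-.0823),Plive=(.5596,.1163),Pwalnut=(.5475,.017),Pbrass=(.4317,-.1699))
def info(*names):
    s=manip.get_state(); q=s['ee_rot']; R=Ro.from_quat([*q[1:],q[0]]).as_matrix(); p=s['position']
    print('t',round(s['clock'],2),'pos',p.round(4),'w',round(s['width'],4),'axes',R.T.round(3).tolist(),'q6',s['qpos'][5].round(2))
    G=np.array([[0,0,-1],[.9927,-.1207,0],[-.1207,-.9927,0]]).T
    print('turn to goal',Ro.from_matrix(R.T@G).as_rotvec().round(3))
    for n in names:
        xy=T[n]; print(n,'delta cm at same height',(R.T@(np.array([*xy,p[2]])-p)*100).round(2), 'after turn',(G.T@(np.array([*xy,p[2]])-p)*100).round(2))
if __name__=='__main__': info(*sys.argv[1:])
E
python3 go.py walnut
```

```text
t 0.2 pos [0.1828 0.5448 0.1915] w 0.0855 axes [[-0.0, -0.001, -1.0], [0.318, 0.948, -0.001], [0.948, -0.318, -0.0]] q6 -0.12
turn to goal [1.368e+00 1.000e-03 1.000e-03]
walnut delta cm at same height [ 4.000e-02 -4.218e+01  3.943e+01] after turn [ 0.   30.12 49.26]
```

```bash
python3 -m creep '{"delta_pos":[[0,-4,4],[0,-8,8],[0,-12,11],[0,-16,15],[0,-20,19],[0,-24,23],[0,-28,26],[0,-32,30],[0,-35,33],[0,-35,33]],"dr":[[0.14,0,0],[0.28,0,0],[0.42,0,0],[0.56,0,0],[0.7,0,0],[0.84,0,0],[0.98,0,0],[1.12,0,0],[1.26,0,0],[1.368,0,0]]}' 1 40; python3 go.py walnut
```

```text
clock: 1.2
position: [0.3854, 0.1054, 0.1922]
ee_rot: [0.467, 0.531, 0.466, -0.531]
contact_force: [-0.2, 0.2, -0.4]
width: 0.0856
t 1.2 pos [0.3854 0.1054 0.1922] w 0.0856 axes [[0.001, -0.001, -1.0], [0.992, -0.128, 0.001], [-0.128, -0.992, 0.001]] q6 0.22
turn to goal [-0.007  0.001 -0.001]
walnut delta cm at same height [0.01 4.77 8.05] after turn [0.   4.71 8.08]
```

```bash
python3 -m creep '{"delta_pos":[[0,2.4,4.2],[0,4.8,8.3],[4,4.8,8.3],[8,4.8,8.3],[10,4.8,8.3],[10,4.8,8.3],[10,4.8,8.3],[10,4.8,8.3]],"dr":[[0,0,0],[0,0,0],[0,0,0],[0,0,0],[0,0,0],[0,0,0],[0,0,0],[0,0,0]]}'; python3 go.py walnut
```

```text
clock: 2.0
position: [0.4236, 0.0201, 0.0934]
ee_rot: [0.47, 0.53, 0.468, -0.528]
contact_force: [1.1, 0.0, 0.1]
width: 0.0856
t 2.0 pos [0.4236 0.0201 0.0934] w 0.0856 axes [[0.003, -0.0, -1.0], [0.993, -0.12, 0.003], [-0.12, -0.993, -0.0]] q6 0.0
turn to goal [ 0.    -0.    -0.003]
walnut delta cm at same height [-0.   -0.11  0.08] after turn [ 0.   -0.11  0.08]
```

```bash
python3 -m creep '{"delta_pos":[[3,0,0],[6,0,0],[8,0,0],[8.7,0,0],[8.7,0,0],[8.7,0,0]],"dr":[[0,0,0],[0,0,0],[0,0,0],[0,0,0],[0,0,0],[0,0,0]]}'; python3 -m creep '{"delta_pos":[[0,0,0],[0,0,0],[0,0,0],[0,0,0],[0,0,0],[0,0,0],[0,0,0],[0,0,0]],"dr":[[0,0,0],[0,0,0],[0,0,0],[0,0,0],[0,0,0],[0,0,0],[0,0,0],[0,0,0]]}' -1 40;  python3 go.py Pwalnut
```

```text
clock: 2.6
position: [0.4236, 0.0201, 0.0062]
ee_rot: [0.47, 0.53, 0.468, -0.529]
contact_force: [0.7, 0.2, 0.3]
width: 0.0853
clock: 3.4
position: [0.4221, 0.0202, 0.0049]
ee_rot: [0.469, 0.529, 0.469, -0.529]
contact_force: [-1.0, -0.8, -0.6]
width: 0.0001
t 3.4 pos [0.4221 0.0202 0.0049] w 0.0001 axes [[-0.0, 0.0, -1.0], [0.993, -0.121, -0.0], [-0.121, -0.993, -0.0]] q6 0.0
turn to goal [-0. -0.  0.]
Pwalnut delta cm at same height [-0.   12.49 -1.2 ] after turn [ 0.   12.49 -1.2 ]
```

```bash
python3 - <<'E'
from h import *
p,D,K,R,t=grab('scene'); q=grab('top')[0]
cv2.imwrite('pics/g1.png',np.hstack([cv2.resize(p[100:240,230:430],(400,280)),cv2.resize(q[170:310,220:420],(400,280))]))
E
```

```text
(no output)
```

View pics/g1.png

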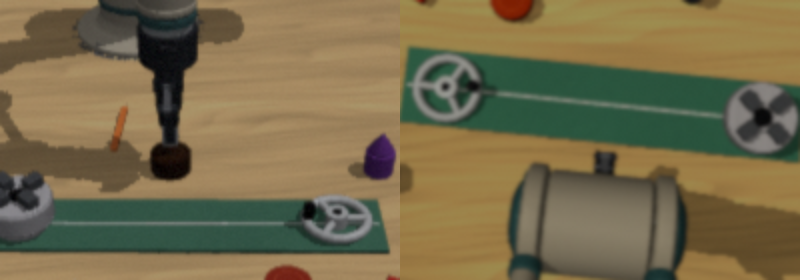

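The picture shows the walnut disc at (170,160), in front of shut fingers, so the grasp missed. I'll measure where the disc now lies.

```bash
python3 -m creep '{"delta_pos":[[-4,0,0],[-8,0,0],[-9,0,0],[-9,0,0],[-9,0,0]],"dr":[[0,0,0],[0,0,0],[0,0,0],[0,0,0],[0,0,0]]}' 1; python3 - <<'E'
from h import *
p,D,K,R,t=grab('scene');C=cloud(D,K,R,t)
c=C[140:230,260:370]; m=(abs(c[...,2]-.030)<.006)&(abs(c[...,1])<.12)&(c[...,0]<.5)
q=c[m]; print(len(q), cv2.minEnclosingCircle(q[:,:2].astype(np.float32)), q[:,2].mean())
cv2.imwrite('pics/g2.png',cv2.resize(p[80:240,230:430],(800,600),interpolation=cv2.INTER_CUBIC))
E
python3 go.py walnut
```

```text
clock: 4.0
position: [0.4211, 0.0203, 0.0941]
ee_rot: [-0.468, -0.529, -0.469, 0.53]
contact_force: [-0.3, 0.7, -0.1]
width: 0.0724
225 ((0.42394280433654785, 0.020851846784353256), 0.029727689921855927) 0.031147397443535584
t 4.05 pos [0.4207 0.0203 0.0936] w 0.0792 axes [[-0.003, 0.0, -1.0], [0.993, -0.121, -0.003], [-0.121, -0.993, -0.0]] q6 0.0
turn to goal [-0.    -0.     0.003]
walnut delta cm at same height [-0.    0.18  0.06] after turn [0.   0.18 0.06]
```

View pics/g2.png

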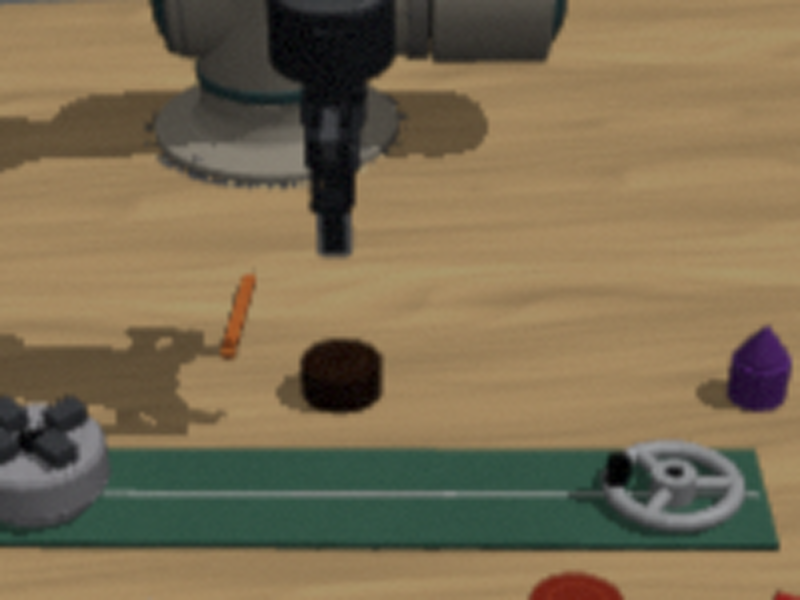

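The disc is unmoved, so the fingers must have shut above it. I'll measure the real fingertip height from depth.

```bash
python3 -m creep '{"delta_pos":[[0,0,0],[0,0,0],[0,0,0],[0,0,0],[0,0,0],[0,0,0],[0,0,0],[0,0,0]],"dr":[[0,0,0],[0,0,0],[0,0,0],[0,0,0],[0,0,0],[0,0,0],[0,0,0],[0,0,0]]}' -1 40; cat > tip.py <<'E'
from h import *
s=manip.get_state();x,y,z=s['position'];print(s['position'].round(4),s['width'])
p,D,K,R,t=grab('scene');C=cloud(D,K,R,t)
m=(np.hypot(C[...,0]-x,C[...,1]-y)<.075)&(C[...,2]>.045)&(C[...,2]<.3)&(D>0)
q=C[m]
for zz in np.arange(.045,.24,.01):
    a=q[(q[:,2]>=zz)&(q[:,2]<zz+.01)]
    if len(a): print(round(zz,3),len(a),'x',a[:,0].min().round(3),a[:,0].max().round(3),'y',a[:,1].min().round(3),a[:,1].max().round(3))
E
python3 tip.py
```

```text
clock: 4.85
position: [0.4221, 0.0202, 0.095]
ee_rot: [0.469, 0.529, 0.469, -0.529]
contact_force: [-1.3, 1.1, 0.4]
width: -0.0002
[0.4221 0.0202 0.095 ] -0.0002451479155974813
0.135 21 x 0.426 0.437 y 0.011 0.032
0.145 30 x 0.427 0.438 y 0.012 0.032
0.155 32 x 0.425 0.44 y 0.012 0.033
0.165 22 x 0.426 0.439 y 0.012 0.033
0.175 4 x 0.449 0.452 y 0.008 0.031
0.185 31 x 0.436 0.463 y 0.006 0.032
0.195 21 x 0.437 0.471 y 0.006 0.037
0.205 48 x 0.418 0.478 y 0.003 0.039
0.215 60 x 0.429 0.485 y 0.003 0.038
0.225 82 x 0.414 0.486 y 0.001 0.042
0.235 95 x 0.409 0.472 y 0.001 0.043
```

```bash
python3 - <<'E'
from h import *
s=manip.get_state();x,y,z=s['position']
p,D,K,R,t=grab('scene');C=cloud(D,K,R,t)
m=(np.hypot(C[...,0]-x,C[...,1]-y)<.04)&(C[...,2]>.07)&(C[...,2]<.2)&(D>0)
v,u=np.where(m); print('lowest',np.sort(C[m][:,2])[:12].round(4), v.max(), u[v==v.max()])
# ray at tip row for plane x = x+.006
U,V=int(np.median(u[v==v.max()])),v.max()
d=R.T@np.linalg.inv(K)@[U,V+.5,1]; c=-R.T@t; print('ray at x front face',c+d*((x+.009)-c[0])/d[0])
for vv in range(V-3,V+6): print(vv,p[vv,U],D[vv,U].round(3),C[vv,U].round(3))
q=manip.get_state()['qpos'];print(q.round(4))
E
```

```text
lowest [0.1345 0.1346 0.1348 0.1358 0.136  0.1382 0.1387 0.14   0.1403 0.1405
 0.1406 0.1413] 143 [311 312 313 314 315 316 317]
ray at x front face [0.4311384  0.02127585 0.13656855]
140 [15 15 10] 1.111 [0.434 0.021 0.149]
141 [16 19 15] 1.109 [0.437 0.021 0.148]
142 [37 39 40] 1.116 [0.434 0.021 0.142]
143 [68 79 86] 1.124 [0.428 0.022 0.136]
144 [ 82 113 134] 1.379 [0.209 0.037 0.   ]
145 [ 90 126 152] 1.371 [0.219 0.036 0.002]
146 [ 95 135 162] 1.363 [0.227 0.036 0.004]
147 [ 98 140 166] 1.363 [0.23  0.035 0.002]
148 [ 97 139 166] 1.361 [0.233 0.035 0.   ]
[-1.1730e-01  1.3040e-01  1.9624e+00  1.0000e-04  1.0487e+00  3.6000e-03]
```

The shut fingertips sit at about z=0.135, but the reported TCP is 0.095. So the real tips are about 39 mm higher than reported, while xy agrees. From here I'll plan heights with tip z = reported z + 0.039, going down carefully and watching the force.

```bash
python3 -m creep '{"delta_pos":[[0,0,0],[0,0,0],[0,0,0],[0,0,0],[3,0,0],[6,0,0],[9,0,0],[9,0,0]],"dr":[[0,0,0],[0,0,0],[0,0,0],[0,0,0],[0,0,0],[0,0,0],[0,0,0],[0,0,0]]}' 1 40; python3 -m creep '{"delta_pos":[[1,0,0],[2,0,0],[3,0,0],[3.2,0,0],[3.2,0,0],[3.2,0,0]],"dr":[[0,0,0],[0,0,0],[0,0,0],[0,0,0],[0,0,0],[0,0,0]]}'; python3 -m creep '{"delta_pos":[[0,0,0],[0,0,0],[0,0,0],[0,0,0],[0,0,0],[0,0,0],[0,0,0],[0,0,0]],"dr":[[0,0,0],[0,0,0],[0,0,0],[0,0,0],[0,0,0],[0,0,0],[0,0,0],[0,0,0]]}' -1 40;  python3 go.py Pwalnut
```

```text
clock: 5.75
position: [0.4187, 0.0205, 0.0023]
ee_rot: [-0.467, -0.527, -0.471, 0.531]
contact_force: [-1.2, 0.1, 0.5]
width: 0.0851
clock: 6.35
position: [0.4225, 0.0201, -0.0267]
ee_rot: [0.469, 0.53, 0.469, -0.529]
contact_force: [-0.3, 0.1, -0.3]
width: 0.0851
clock: 7.15
position: [0.4224, 0.0202, -0.0264]
ee_rot: [0.469, 0.53, 0.469, -0.529]
contact_force: [-0.4, -0.1, 6.1]
width: 0.0545
t 7.15 pos [ 0.4224  0.0202 -0.0264] w 0.0545 axes [[0.001, -0.0, -1.0], [0.993, -0.121, 0.001], [-0.121, -0.993, -0.0]] q6 0.0
turn to goal [ 0.    -0.    -0.001]
Pwalnut delta cm at same height [ 1.000e-02  1.246e+01 -1.200e+00] after turn [ 0.   12.46 -1.2 ]
```

```bash
python3 -m creep '{"delta_pos":[[-2,0,0],[-4,0,0],[-4,3,0],[-4,6,-0.6],[-4,9,-1],[-4,12,-1.2],[-4,12.5,-1.2],[-4,12.5,-1.2],[-4,12.5,-1.2],[-4,12.5,-1.2]],"dr":[[0,0,0],[0,0,0],[0,0,0],[0,0,0],[0,0,0],[0,0,0],[0,0,0],[0,0,0],[0,0,0],[0,0,0]]}';python3 go.py Pwalnut; python3 -m creep '{"delta_pos":[[1,0,0],[2,0,0],[2.8,0,0],[3.2,0,0],[3.2,0,0],[3.2,0,0],[3.2,0,0]],"dr":[[0,0,0],[0,0,0],[0,0,0],[0,0,0],[0,0,0],[0,0,0],[0,0,0]]}';python3 go.py Pwalnut
```

```text
clock: 8.15
position: [0.5457, 0.0172, 0.0128]
ee_rot: [-0.468, -0.529, -0.469, 0.53]
contact_force: [0.8, 0.5, -0.9]
width: 0.0546
t 8.15 pos [0.5457 0.0172 0.0128] w 0.0546 axes [[-0.002, 0.0, -1.0], [0.993, -0.121, -0.002], [-0.121, -0.993, -0.0]] q6 0.02
turn to goal [ 0.    -0.     0.002]
Pwalnut delta cm at same height [-0.    0.18 -0.  ] after turn [ 0.    0.18 -0.  ]
clock: 8.85
position: [0.5478, 0.017, -0.019]
ee_rot: [0.469, 0.529, 0.469, -0.529]
contact_force: [0.1, 0.0, -0.8]
width: 0.0542
t 8.85 pos [ 0.5478  0.017  -0.019 ] w 0.0542 axes [[0.0, 0.0, -1.0], [0.993, -0.121, 0.0], [-0.121, -0.993, -0.0]] q6 0.02
turn to goal [ 0. -0. -0.]
Pwalnut delta cm at same height [-0.   -0.03  0.  ] after turn [ 0.   -0.03  0.  ]
```

```bash
python3 -m creep '{"delta_pos":[[0.1,0,0],[0.1,0,0],[0.1,0,0],[0.1,0,0],[0.1,0,0],[0.1,0,0],[0.1,0,0]],"dr":[[0,0,0],[0,0,0],[0,0,0],[0,0,0],[0,0,0],[0,0,0],[0,0,0]]}' 1; python3 -m creep '{"delta_pos":[[-2,0,0],[-5,0,0],[-8,0,0],[-9,0,0],[-9,0,0],[-9,0,0],[-9,0,0]],"dr":[[0,0,0],[0,0,0],[0,0,0],[0,0,0],[0,0,0],[0,0,0],[0,0,0]]}';python3 go.py padauk
```

```text
clock: 9.55
position: [0.5477, 0.017, -0.02]
ee_rot: [0.469, 0.529, 0.469, -0.529]
contact_force: [-0.1, -0.6, -0.1]
width: 0.0853
clock: 10.25
position: [0.5463, 0.0171, 0.0684]
ee_rot: [-0.468, -0.529, -0.47, 0.53]
contact_force: [-0.1, 0.8, -1.1]
width: 0.0856
t 10.25 pos [0.5463 0.0171 0.0684] w 0.0856 axes [[-0.003, 0.0, -1.0], [0.993, -0.121, -0.003], [-0.121, -0.993, -0.0]] q6 0.02
turn to goal [ 0.    -0.     0.003]
padauk delta cm at same height [ -0.04  12.39 -13.08] after turn [  0.    12.39 -13.08]
```

```bash
python3 -m creep '{"delta_pos":[[0,3,-3],[0,6,-6],[0,9,-9],[0,12.3,-13],[3,12.3,-13],[6,12.3,-13],[7,12.3,-13],[7,12.3,-13],[7,12.3,-13]],"dr":[[0,0,0],[0,0,0],[0,0,0],[0,0,0],[0,0,0],[0,0,0],[0,0,0],[0,0,0],[0,0,0]]}';python3 go.py padauk;  python3 -m creep '{"delta_pos":[[1,0,0],[2,0,0],[3,0,0],[3.3,0,0],[3.3,0,0],[3.3,0,0],[3.3,0,0]],"dr":[[0,0,0],[0,0,0],[0,0,0],[0,0,0],[0,0,0],[0,0,0],[0,0,0]]}'; python3 -m creep '{"delta_pos":[[0,0,0],[0,0,0],[0,0,0],[0,0,0],[0,0,0],[0,0,0],[0,0,0],[0,0,0]],"dr":[[0,0,0],[0,0,0],[0,0,0],[0,0,0],[0,0,0],[0,0,0],[0,0,0],[0,0,0]]}' -1 40;  python3 go.py Pwalnut
```

```text
clock: 11.15
position: [0.6858, 0.1309, 0.0003]
ee_rot: [0.469, 0.53, 0.469, -0.529]
contact_force: [0.7, -0.5, 0.6]
width: 0.0853
t 11.15 pos [6.858e-01 1.309e-01 3.000e-04] w 0.0853 axes [[0.0, 0.0, -1.0], [0.993, -0.121, 0.0], [-0.121, -0.993, -0.0]] q6 0.21
turn to goal [-0. -0. -0.]
padauk delta cm at same height [-0.   -0.09 -0.1 ] after turn [ 0.   -0.09 -0.1 ]
clock: 11.85
position: [0.6859, 0.1313, -0.0325]
ee_rot: [0.469, 0.53, 0.469, -0.529]
contact_force: [-0.0, -0.2, 1.3]
width: 0.0853
clock: 12.65
position: [0.686, 0.1313, -0.0323]
ee_rot: [0.469, 0.53, 0.469, -0.529]
contact_force: [0.3, 0.9, 5.2]
width: 0.0544
t 12.65 pos [ 0.686   0.1313 -0.0323] w 0.0544 axes [[0.001, 0.0, -1.0], [0.993, -0.121, 0.001], [-0.121, -0.993, -0.0]] q6 0.21
turn to goal [ 0.    -0.    -0.001]
Pwalnut delta cm at same height [ -0.02 -12.37  13.01] after turn [  0.   -12.37  13.01]
```

```bash
python3 -m creep '{"delta_pos":[[-2,0,0],[-5,0,0],[-8,0,0],[-8,0,0],[-8,0,0]],"dr":[[0,0,0],[0,0,0],[0,0,0],[0,0,0],[0,0,0]]}'; cat > meas.py <<'E'
import sys
from h import *
# top-face circle near (x,y) at height z
def meas(x,y,z,r=.045):
    for n in ['top','scene']:
        p,D,K,R,t=grab(n);C=cloud(D,K,R,t)
        m=(np.hypot(C[...,0]-x,C[...,1]-y)<r)&(abs(C[...,2]-z)<.006)
        q=C[m]
        if len(q)>20: (a,b),rr=cv2.minEnclosingCircle(q[:,:2].astype(np.float32)); off=(.0018,.0025) if n=='top' else (-.0018,-.0025); print(n,len(q),'xy corrected',round(a+off[0],4),round(b+off[1],4),'r',round(rr,4),'z',q[:,2].mean().round(4))
        else: print(n,'occluded',len(q))
a=list(map(float,sys.argv[1:]))
for i in range(0,len(a),3): meas(*a[i:i+3])
E
python3 meas.py .5475 .017 .036; python3 go.py Pwalnut
```

```text
clock: 13.15
position: [0.6852, 0.1312, 0.0468]
ee_rot: [0.469, 0.529, 0.469, -0.529]
contact_force: [-1.3, 0.3, -1.1]
width: 0.0542
top 381 xy corrected 0.5482 0.0162 r 0.0279 z 0.0359
scene 288 xy corrected 0.5466 0.0146 r 0.0299 z 0.0369
t 13.25 pos [0.6838 0.131  0.045 ] w 0.0545 axes [[-0.004, -0.0, -1.0], [0.993, -0.121, -0.004], [-0.121, -0.993, 0.001]] q6 0.21
turn to goal [-0.     0.001  0.004]
Pwalnut delta cm at same height [  0.05 -12.16  12.96] after turn [  0.   -12.16  12.96]
```

```bash
python3 -m creep '{"delta_pos":[[0,-3,3],[0,-6,6],[0,-9,9],[0,-12,12],[0,-12.4,13.1],[0,-12.4,13.1],[2,-12.4,13.1],[2,-12.4,13.1],[2,-12.4,13.1]],"dr":[[0,0,0],[0,0,0],[0,0,0],[0,0,0],[0,0,0],[0,0,0],[0,0,0],[0,0,0],[0,0,0]]}';python3 go.py Pwalnut;  python3 -m creep '{"delta_pos":[[0.7,0,0],[1.4,0,0],[2,0,0],[2.2,0,0],[2.2,0,0],[2.2,0,0],[2.2,0,0]],"dr":[[0,0,0],[0,0,0],[0,0,0],[0,0,0],[0,0,0],[0,0,0],[0,0,0]]}';  python3 go.py Pwalnut
```

```text
clock: 14.15
position: [0.5471, 0.0168, 0.0263]
ee_rot: [-0.469, -0.529, -0.469, 0.529]
contact_force: [0.1, 0.2, 0.2]
width: 0.0544
t 14.15 pos [0.5471 0.0168 0.0263] w 0.0544 axes [[-0.001, 0.001, -1.0], [0.993, -0.12, -0.001], [-0.12, -0.993, -0.0]] q6 0.02
turn to goal [ 0.001 -0.     0.001]
Pwalnut delta cm at same height [-0.    0.03 -0.02] after turn [ 0.    0.03 -0.02]
clock: 14.85
position: [0.5468, 0.0161, 0.0053]
ee_rot: [0.469, 0.53, 0.469, -0.529]
contact_force: [-0.7, 0.0, -0.6]
width: 0.0541
t 14.85 pos [0.5468 0.0161 0.0053] w 0.0541 axes [[0.001, 0.0, -1.0], [0.993, -0.121, 0.001], [-0.121, -0.993, -0.0]] q6 0.02
turn to goal [-0.    -0.    -0.001]
Pwalnut delta cm at same height [ 0.    0.06 -0.1 ] after turn [ 0.    0.06 -0.1 ]
```

Release, lift, and head to the spur drive.

```bash
python3 -m creep '{"delta_pos":[[0.1,0,0],[0.1,0,0],[0.1,0,0],[0.1,0,0],[0.1,0,0],[0.1,0,0],[0.1,0,0]],"dr":[[0,0,0],[0,0,0],[0,0,0],[0,0,0],[0,0,0],[0,0,0],[0,0,0]]}' 1; python3 -m creep '{"delta_pos":[[-2,0,0],[-5,0,0],[-7,0,0],[-7,4,3],[-7,8,6],[-7,12,9],[-7,14,10],[-7,14,10],[-7,14,10],[-7,14,10]],"dr":[[0,0,0],[0,0,0],[0,0,0],[0,0,0],[0,0,0],[0,0,0],[0,0,0],[0,0,0],[0,0,0],[0,0,0]]}';python3 go.py spur; python3 meas.py .5475 .016 .060
```

```text
clock: 15.55
position: [0.5465, 0.0161, 0.004]
ee_rot: [0.469, 0.529, 0.469, -0.529]
contact_force: [0.1, -0.3, -0.1]
width: 0.0853
clock: 16.55
position: [0.6719, -0.0989, 0.0737]
ee_rot: [-0.468, -0.529, -0.47, 0.529]
contact_force: [0.1, -0.6, -0.1]
width: 0.0852
t 16.55 pos [ 0.6719 -0.0989  0.0737] w 0.0852 axes [[-0.002, 0.001, -1.0], [0.993, -0.12, -0.002], [-0.12, -0.993, -0.001]] q6 -0.13
turn to goal [ 0.001 -0.001  0.002]
spur delta cm at same height [-0.    2.12  0.46] after turn [0.   2.12 0.46]
top 400 xy corrected 0.5473 0.0168 r 0.0278 z 0.06
scene 293 xy corrected 0.5457 0.0176 r 0.0306 z 0.061
```

```bash
python3 -m creep '{"delta_pos":[[0,2,0.5],[0,2,0.5],[2,2,0.5],[4,2,0.5],[4,2,0.5],[4,2,0.5]],"dr":[[0,0,0],[0,0,0],[0,0,0],[0,0,0],[0,0,0],[0,0,0]]}';python3 go.py spur;  python3 -m creep '{"delta_pos":[[2,0,0],[4,0,0],[5,0,0],[6,0,0],[6,0,0],[6,0,0],[6,0,0]],"dr":[[0,0,0],[0,0,0],[0,0,0],[0,0,0],[0,0,0],[0,0,0],[0,0,0]]}'; python3 -m creep '{"delta_pos":[[0,0,0],[0,0,0],[0,0,0],[0,0,0],[0,0,0],[0,0,0],[0,0,0],[0,0,0]],"dr":[[0,0,0],[0,0,0],[0,0,0],[0,0,0],[0,0,0],[0,0,0],[0,0,0],[0,0,0]]}' -1 50;  python3 go.py Pspur
```

```text
clock: 17.25
position: [0.6918, -0.1068, 0.0341]
ee_rot: [-0.469, -0.529, -0.469, 0.529]
contact_force: [-0.5, -0.7, -0.0]
width: 0.0858
t 17.25 pos [ 0.6918 -0.1068  0.0341] w 0.0858 axes [[-0.001, 0.0, -1.0], [0.993, -0.12, -0.001], [-0.12, -0.993, -0.0]] q6 -0.13
turn to goal [ 0.    -0.     0.001]
spur delta cm at same height [-0.    0.05 -0.09] after turn [ 0.    0.05 -0.09]
clock: 17.95
position: [0.6935, -0.1076, -0.025]
ee_rot: [0.469, 0.53, 0.468, -0.529]
contact_force: [0.4, 0.3, -0.0]
width: 0.0854
clock: 18.75
position: [0.693, -0.1075, -0.0255]
ee_rot: [0.469, 0.529, 0.469, -0.529]
contact_force: [0.3, 1.3, 4.2]
width: 0.0323
t 18.75 pos [ 0.693  -0.1075 -0.0255] w 0.0323 axes [[0.001, -0.0, -1.0], [0.993, -0.121, 0.001], [-0.121, -0.993, 0.0]] q6 -0.13
turn to goal [-0.     0.    -0.001]
Pspur delta cm at same height [-1.000e-02 -1.595e+01 -6.000e-01] after turn [  0.   -15.95  -0.6 ]
```

```bash
python3 -m creep '{"delta_pos":[[-2,0,0],[-4,0,0],[-4,-4,-0.2],[-4,-8,-0.4],[-4,-12,-0.6],[-4,-16,-0.6],[-4,-16,-0.6],[-4,-16,-0.6],[-3,-16,-0.6],[-3,-16,-0.6]],"dr":[[0,0,0],[0,0,0],[0,0,0],[0,0,0],[0,0,0],[0,0,0],[0,0,0],[0,0,0],[0,0,0],[0,0,0]]}';  python3 -m creep '{"delta_pos":[[0.7,0,0],[1.4,0,0],[2,0,0],[2.3,0,0],[2.3,0,0],[2.3,0,0],[2.3,0,0]],"dr":[[0,0,0],[0,0,0],[0,0,0],[0,0,0],[0,0,0],[0,0,0],[0,0,0]]}';  python3 go.py Pspur
```

```text
clock: 19.75
position: [0.5349, -0.0822, 0.0026]
ee_rot: [-0.468, -0.529, -0.469, 0.53]
contact_force: [-0.2, -0.2, -1.1]
width: 0.0327
clock: 20.45
position: [0.5346, -0.0822, -0.019]
ee_rot: [0.469, 0.529, 0.469, -0.529]
contact_force: [0.0, 0.4, -1.9]
width: 0.0328
t 20.45 pos [ 0.5346 -0.0822 -0.019 ] w 0.0328 axes [[0.0, 0.0, -1.0], [0.993, -0.121, 0.0], [-0.121, -0.993, -0.0]] q6 -0.16
turn to goal [-0. -0. -0.]
Pspur delta cm at same height [0.   0.08 0.  ] after turn [0.   0.08 0.  ]
```

```bash
python3 -m creep '{"delta_pos":[[0,0,0],[0,0,0],[0,0,0],[0,0,0],[0,0,0],[0,0,0],[-3,0,0],[-6,0,0],[-9,0,0],[-9,0,0]],"dr":[[0,0,0],[0,0,0],[0,0,0],[0,0,0],[0,0,0],[0,0,0],[0,0,0],[0,0,0],[0,0,0],[0,0,0]]}' 1; python3 -m creep '{"delta_pos":[[0,0.8,4],[0,1.6,8],[0,2.4,12],[0,3.2,16],[0,4,20],[0,5,24],[0,6.1,26.8],[0,6.1,26.8],[3,6.1,26.8],[3,6.1,26.8]],"dr":[[0,0,0],[0,0,0],[0,0,0],[0,0,0],[0,0,0],[0,0,0],[0,0,0],[0,0,0],[0,0,0],[0,0,0]]}';python3 go.py brass; python3 meas.py .5354 -.0823 .046
```

```text
clock: 21.45
position: [0.538, -0.0831, 0.0751]
ee_rot: [0.472, 0.531, 0.466, -0.528]
contact_force: [0.2, -1.0, -0.5]
width: 0.0852
clock: 22.45
position: [0.5594, -0.3527, 0.0365]
ee_rot: [-0.465, -0.529, -0.472, 0.53]
contact_force: [-0.7, 0.5, -0.7]
width: 0.0855
t 22.45 pos [ 0.5594 -0.3527  0.0365] w 0.0855 axes [[-0.008, 0.006, -1.0], [0.993, -0.121, -0.008], [-0.121, -0.993, -0.005]] q6 -0.55
turn to goal [-0.    -0.005  0.008]
brass delta cm at same height [-0.    0.42  0.25] after turn [0.   0.42 0.25]
top 126 xy corrected 0.5349 -0.0802 r 0.017 z 0.0463
scene 103 xy corrected 0.5344 -0.0811 r 0.0178 z 0.0465
```

```bash
python3 -m creep '{"delta_pos":[[0,0,0],[1,0,0],[2,0,0],[2,0,0],[2,0,0]],"dr":[[0,0,0],[0,0,0],[0,0,0],[0,0,0],[0,0,0]]}';python3 go.py brass;  python3 -m creep '{"delta_pos":[[2,0,0],[4,0,0],[5,0,0],[5.1,0,0],[5.1,0,0],[5.1,0,0],[5.1,0,0]],"dr":[[0,0,0],[0,0,0],[0,0,0],[0,0,0],[0,0,0],[0,0,0],[0,0,0]]}'; python3 -m creep '{"delta_pos":[[0,0,0],[0,0,0],[0,0,0],[0,0,0],[0,0,0],[0,0,0],[0,0,0],[0,0,0]],"dr":[[0,0,0],[0,0,0],[0,0,0],[0,0,0],[0,0,0],[0,0,0],[0,0,0],[0,0,0]]}' -1 40;  python3 go.py Pbrass
```

```text
clock: 23.05
position: [0.5625, -0.3553, 0.0204]
ee_rot: [-0.468, -0.529, -0.469, 0.529]
contact_force: [-0.4, -0.6, 0.3]
width: 0.0854
t 23.05 pos [ 0.5625 -0.3553  0.0204] w 0.0854 axes [[-0.001, 0.001, -1.0], [0.993, -0.121, -0.001], [-0.121, -0.993, -0.001]] q6 -0.55
turn to goal [ 0.    -0.001  0.001]
brass delta cm at same height [-0.    0.09  0.03] after turn [0.   0.09 0.03]
clock: 23.75
position: [0.5635, -0.3561, -0.0289]
ee_rot: [0.47, 0.529, 0.468, -0.529]
contact_force: [0.2, 0.4, -0.5]
width: 0.0852
clock: 24.55
position: [0.563, -0.3557, -0.0296]
ee_rot: [0.469, 0.529, 0.469, -0.529]
contact_force: [-0.6, 0.3, 4.3]
width: 0.0327
t 24.55 pos [ 0.563  -0.3557 -0.0296] w 0.0327 axes [[0.001, -0.0, -1.0], [0.993, -0.121, 0.001], [-0.121, -0.993, 0.0]] q6 -0.55
turn to goal [-0.     0.    -0.001]
Pbrass delta cm at same height [-1.000e-02 -1.528e+01 -1.686e+01] after turn [  0.   -15.28 -16.86]
```

```bash
python3 -m creep '{"delta_pos":[[-2,0,0],[-5,-4,0],[-5,-8,0],[-5,-12,-1],[-5,-15.3,-3],[-5,-15.3,-7],[-5,-15.3,-11],[-5,-15.3,-15],[-5,-15.3,-16.8],[-5,-15.3,-16.8]],"dr":[[0,0,0],[0,0,0],[0,0,0],[0,0,0],[0,0,0],[0,0,0],[0,0,0],[0,0,0],[0,0,0],[0,0,0]]}';  python3 -m creep '{"delta_pos":[[0,0,0],[2,0,0],[4,0,0],[4.6,0,0],[4.9,0,0],[4.9,0,0],[4.9,0,0],[4.9,0,0]],"dr":[[0,0,0],[0,0,0],[0,0,0],[0,0,0],[0,0,0],[0,0,0],[0,0,0],[0,0,0]]}';  python3 go.py Pbrass
```

```text
clock: 25.55
position: [0.4299, -0.1675, 0.0194]
ee_rot: [-0.469, -0.528, -0.471, 0.529]
contact_force: [-0.2, 0.1, -1.5]
width: 0.0327
clock: 26.35
position: [0.4318, -0.1708, -0.0284]
ee_rot: [0.469, 0.53, 0.468, -0.529]
contact_force: [0.1, 0.0, -1.7]
width: 0.0325
t 26.35 pos [ 0.4318 -0.1708 -0.0284] w 0.0325 axes [[0.001, -0.001, -1.0], [0.993, -0.121, 0.001], [-0.121, -0.993, 0.001]] q6 -0.41
turn to goal [-0.     0.001 -0.001]
Pbrass delta cm at same height [-0.   -0.02 -0.09] after turn [ 0.   -0.02 -0.09]
```

```bash
python3 -m creep '{"delta_pos":[[0.1,0,0],[0.1,0,0],[0.1,0,0],[0.1,0,0],[0.1,0,0],[-3,0,0],[-6,0,0],[-10,0,0],[-10,0,0],[-10,0,0]],"dr":[[0,0,0],[0,0,0],[0,0,0],[0,0,0],[0,0,0],[0,0,0],[0,0,0],[0,0,0],[0,0,0],[0,0,0]]}' 0.05; python3 -m creep '{"delta_pos":[[0,0,-4],[0,0,-8],[0,0,-12],[0,-0.5,-16],[0,-0.5,-20],[0,-0.5,-24],[0,-0.5,-28],[0,-1,-32],[0,-1,-36],[0,-1,-40]],"dr":[[0,0,0],[0,0,0],[0,0,0],[0,0,0],[0,0,0],[0,0,0],[0,0,0],[0,0,0],[0,0,0],[0,0,0]]}' 1; python3 -m creep '{"delta_pos":[[0,0,-4],[0,0,-8],[0,0,-12],[0,-0.3,-15.2],[0,-0.3,-15.2],[0,-0.3,-15.2],[0,-0.3,-15.2]],"dr":[[0,0,0],[0,0,0],[0,0,0],[0,0,0],[0,0,0],[0,0,0],[0,0,0]]}';python3 go.py live; python3 meas.py .4317 -.170 .032
```

```text
clock: 27.35
position: [0.4317, -0.1706, 0.0718]
ee_rot: [0.47, 0.53, 0.468, -0.529]
contact_force: [-0.7, -0.4, -0.4]
width: 0.0446
clock: 28.35
position: [0.4679, 0.2292, 0.0692]
ee_rot: [-0.468, -0.528, -0.469, 0.53]
contact_force: [0.1, -1.4, -0.2]
width: 0.0853
clock: 29.05
position: [0.4839, 0.3778, 0.0697]
ee_rot: [-0.469, -0.528, -0.469, 0.531]
contact_force: [-0.7, -0.2, -0.6]
width: 0.0854
t 29.05 pos [0.4839 0.3778 0.0697] w 0.0854 axes [[-0.003, -0.002, -1.0], [0.993, -0.121, -0.002], [-0.121, -0.993, 0.002]] q6 0.67
turn to goal [-0.     0.002  0.002]
live delta cm at same height [-0.    0.11 -0.18] after turn [ 0.    0.11 -0.18]
top 102 xy corrected 0.4319 -0.1699 r 0.0168 z 0.0319
scene 72 xy corrected 0.4309 -0.1706 r 0.0182 z 0.0319
```

```bash
python3 -m creep '{"delta_pos":[[0,0,0],[2,0,0],[4,0,0],[5,0,0],[5,0,0],[5,0,0]],"dr":[[0,0,0],[0,0,0],[0,0,0],[0,0,0],[0,0,0],[0,0,0]]}';python3 go.py live;  python3 -m creep '{"delta_pos":[[2,0,0],[4,0,0],[4.8,0,0],[4.9,0,0],[4.9,0,0],[4.9,0,0],[4.9,0,0]],"dr":[[0,0,0],[0,0,0],[0,0,0],[0,0,0],[0,0,0],[0,0,0],[0,0,0]]}'; python3 -m creep '{"delta_pos":[[0,0,0],[0,0,0],[0,0,0],[0,0,0],[0,0,0],[0,0,0],[0,0,0],[0,0,0]],"dr":[[0,0,0],[0,0,0],[0,0,0],[0,0,0],[0,0,0],[0,0,0],[0,0,0],[0,0,0]]}' -1 50;  python3 go.py Plive
```

```text
clock: 29.75
position: [0.4854, 0.3792, 0.0215]
ee_rot: [0.469, 0.53, 0.469, -0.529]
contact_force: [1.5, 1.4, 0.8]
width: 0.0852
t 29.75 pos [0.4854 0.3792 0.0215] w 0.0852 axes [[0.001, 0.0, -1.0], [0.993, -0.121, 0.001], [-0.121, -0.993, -0.0]] q6 0.67
turn to goal [-0.    -0.    -0.001]
live delta cm at same height [ 0.   -0.02 -0.02] after turn [ 0.   -0.02 -0.02]
clock: 30.45
position: [0.4856, 0.3796, -0.027]
ee_rot: [0.469, 0.53, 0.469, -0.529]
contact_force: [-0.1, -0.7, -0.5]
width: 0.0853
clock: 31.25
position: [0.4853, 0.3794, -0.0276]
ee_rot: [0.469, 0.53, 0.469, -0.529]
contact_force: [-0.8, -0.1, 5.2]
width: 0.0383
t 31.25 pos [ 0.4853  0.3794 -0.0276] w 0.0383 axes [[0.001, 0.0, -1.0], [0.993, -0.121, 0.001], [-0.121, -0.993, -0.001]] q6 0.67
turn to goal [ 0.    -0.001 -0.001]
Plive delta cm at same height [-1.000e-02  1.055e+01  2.522e+01] after turn [ 0.   10.55 25.22]
```

```bash
python3 -m creep '{"delta_pos":[[-4,0,0],[-8,0,0],[-9,4,0],[-9,8,2],[-9,10.5,6],[-9,10.5,10],[-9,10.5,14],[-9,10.5,18],[-9,10.5,22],[-9,10.5,25.2]],"dr":[[0,0,0],[0,0,0],[0,0,0],[0,0,0],[0,0,0],[0,0,0],[0,0,0],[0,0,0],[0,0,0],[0,0,0]]}';  python3 -m creep '{"delta_pos":[[0,0,0],[0,0,0],[2,0,0],[4,0,0],[6,0,0],[6,0,0],[6,0,0]],"dr":[[0,0,0],[0,0,0],[0,0,0],[0,0,0],[0,0,0],[0,0,0],[0,0,0]]}';  python3 go.py Plive; python3 -m creep '{"delta_pos":[[1,0,0],[2,0,0],[2.3,0,0],[2.3,0,0],[2.3,0,0],[2.3,0,0]],"dr":[[0,0,0],[0,0,0],[0,0,0],[0,0,0],[0,0,0],[0,0,0]]}';  python3 go.py Plive
```

```text
clock: 32.25
position: [0.5567, 0.1142, 0.0605]
ee_rot: [-0.468, -0.528, -0.469, 0.531]
contact_force: [-1.0, 0.2, -3.0]
width: 0.0382
clock: 32.95
position: [0.5584, 0.1175, 0.0016]
ee_rot: [-0.469, -0.529, -0.47, 0.529]
contact_force: [0.8, -0.0, -2.2]
width: 0.0384
t 32.95 pos [0.5584 0.1175 0.0016] w 0.0384 axes [[-0.001, 0.0, -1.0], [0.993, -0.119, -0.001], [-0.119, -0.993, -0.0]] q6 0.2
turn to goal [ 0.001 -0.     0.001]
Plive delta cm at same height [-0.    0.13  0.1 ] after turn [0.   0.13 0.1 ]
clock: 33.55
position: [0.5589, 0.1163, -0.0209]
ee_rot: [0.469, 0.529, 0.469, -0.529]
contact_force: [0.6, 0.1, -2.8]
width: 0.0385
t 33.55 pos [ 0.5589  0.1163 -0.0209] w 0.0385 axes [[0.0, 0.0, -1.0], [0.993, -0.121, 0.0], [-0.121, -0.993, -0.0]] q6 0.2
turn to goal [-0. -0. -0.]
Plive delta cm at same height [ 0.    0.07 -0.01] after turn [ 0.    0.07 -0.01]
```

Now release, lift, back away over the robot's side, and check.

```bash
python3 -m creep '{"delta_pos":[[0,0,0],[0,0,0],[0,0,0],[0,0,0],[0,0,0],[0,0,0],[-3,0,0],[-6,0,0],[-10,0,0],[-12,0,0]],"dr":[[0,0,0],[0,0,0],[0,0,0],[0,0,0],[0,0,0],[0,0,0],[0,0,0],[0,0,0],[0,0,0],[0,0,0]]}' 1; python3 -m creep '{"delta_pos":[[-2,-3,-4],[-4,-6,-8],[-6,-9,-12],[-6,-12,-16],[-6,-15,-20],[-6,-18,-24],[-6,-18,-28],[-6,-18,-30],[-6,-18,-30],[-6,-18,-30]],"dr":[[0,0,0],[0,0,0],[0,0,0],[0,0,0],[0,0,0],[0,0,0],[0,0,0],[0,0,0],[0,0,0],[0,0,0]]}'; python3 meas.py .5354 -.0823 .046 .5475 .017 .060 .5596 .1163 .040 .4317 -.170 .032; python3 - <<'E'
from h import *
p=grab('scene')[0]; q=grab('top')[0]
cv2.imwrite('pics/end.png',np.vstack([cv2.resize(q[130:280,190:490],(600,300)),cv2.resize(p[140:290,160:460],(600,300))]))
E
```

```text
clock: 34.55
position: [0.5605, 0.1166, 0.1023]
ee_rot: [0.47, 0.531, 0.468, -0.528]
contact_force: [0.8, 0.4, 0.1]
width: 0.0854
clock: 35.55
position: [0.4157, 0.4355, 0.1586]
ee_rot: [-0.469, -0.529, -0.469, 0.53]
contact_force: [-0.4, -0.9, 0.4]
width: 0.0855
top 134 xy corrected 0.535 -0.0803 r 0.0169 z 0.0465
scene 99 xy corrected 0.5352 -0.0811 r 0.0176 z 0.047
top 400 xy corrected 0.5473 0.0168 r 0.0278 z 0.0602
scene 295 xy corrected 0.5459 0.0156 r 0.0299 z 0.061
top 82 xy corrected 0.5594 0.1177 r 0.02 z 0.0403
scene 83 xy corrected 0.5604 0.1168 r 0.0198 z 0.0399
top 103 xy corrected 0.432 -0.1704 r 0.0168 z 0.0318
scene 75 xy corrected 0.4308 -0.1715 r 0.0187 z 0.0319
```

View pics/end.png

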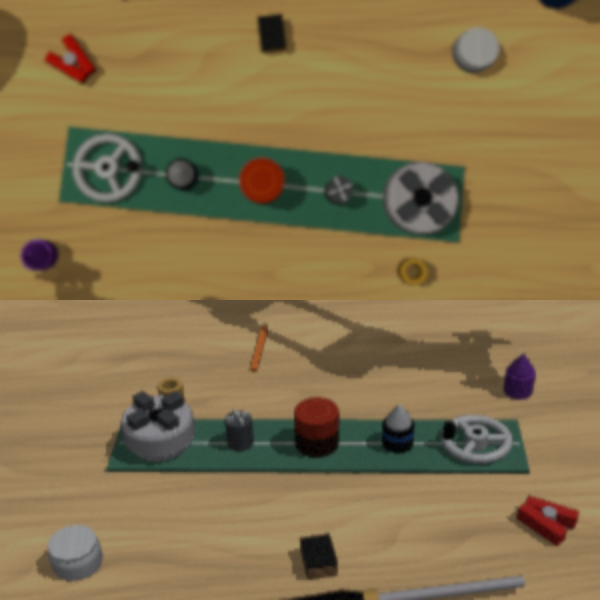

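The picture shows everything upright. The spur drive (340,190), disc stack (262,180) and live centre (182,173) are on the white line, and the sleeve (413,271) is in front of the chuck. All measured positions are within about 2 mm of their targets, so I'm handing in.

```bash
python3 -c "
from rig import manip; s=manip.get_state(); print(s['clock'],abs(s['qd']).max()); print(manip.sign_off())"
```

```text
36.05 0.003868367964102856
the job is handed in; nothing more can be done
None
```

The job is set out and handed in at 36 s on the robot's clock. Spur drive, walnut disc and live centre stand on the white line at about 100 mm spacing. The padauk disc is on the walnut, and the brass sleeve stands in front of the chuck, about 92 mm from its centre.

- **Final check:** Positions from both cameras are within about 2–3 mm of target, the top-face heights match, and the last picture shows everything upright. I left the purple look-alike alone.
- **Failed grasp:** The first try at the walnut closed above the disc without touching it. The real fingertips were about 39 mm higher than the reported TCP, so I corrected every later height by that much, and those grasps held.
- **Disagreement:** The two cameras' positions differed by about 3.5 mm in x and 5 mm in y, so I used their mean.

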